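# Shift the selector lever from second into third

## Task

The gear selector on the bench stands in second gear, the near left slot of its H-shaped gate. With closed fingertips, push the lever (do not grip it or force it) forward to neutral, across to the right, then forward fully home into third, the far right slot marked with three pips, going into no other slot on the way. Leave the lever there, and leave the tools and things round the selector where they lie.

Things in the scene. Friction and masses are not known exactly. Their poses are not given: they have to be found in the camera images.
- shifter: Gear selector tower, fixed on the bench: grey housing 128 x 128 mm on a dark base plate 190 x 180 x 8 mm, topped by an aluminium gate plate 136 x 136 mm, its upper face 123 mm up. Origin: centre of the underside. x axis = forward (away from the robot, turned up to 0.35 rad), y = left, z = up. Far left slot = first, near left = second, far right = third, near right = fourth (1 to 4 raised pips).
- lever_knob (a point): Centre of the lever's black ball knob, 30 mm in diameter, on a round steel stem of 12 mm. The stem swings about a pivot on the housing's axis 22 mm above the bench, 178 mm below the knob's centre; the knob is 200 mm above the bench when upright, 189 mm in a slot's end. At the knob it is 44 mm from mid neutral to a slot's end, and 44 mm from the middle to the left or right slot.
- shift_cross (a joint): Sideways angle of the lever, rad: -0.25 = fully left (stop; line of first and second), 0 = middle, +0.25 = fully right (stop; line of third and fourth). Grows toward the shifter's -y. In a slot the play is about 0.02 from the stop. Dry friction, about 1.5 to 2.5 N at the knob, no spring: it stays where it is left.
- shift_fore (a joint): Forward angle of the lever, rad: -0.25 = fully near (stop), 0 = mid neutral, +0.25 = fully forward (stop). Grows toward the shifter's +x. The lever passes across within about 0.05 either side of 0. Starts at -0.245 to -0.19, in the near left slot. Dry friction as sideways, no spring. The far and right stops are sprung rubber: about 2 N more at the knob per mm beyond 0.25; let go, it returns to about 0.25.
- slot3 (a point): End of the third slot (far right) on the gate plate's upper face, where the stem stands when home. The H opening: two slots 20 mm wide along the shifter's x, from y = 17 to 37 mm on either side (the stem runs at 25 mm), reaching to x = +37 and -37 mm; between them, at x = 0, a cross passage (neutral) 22 mm wide between two tongues with corners rounded to 8 mm.
- tape_measure: Bystander: pocket tape measure standing on its base, 36 x 87 x 64 mm, left of the selector. Origin under its centre.
- spanner: Bystander: open-ended spanner lying flat, 28 x 160 x 6 mm, on the near side of the selector. Origin under its centre.
- offcut_c: Bystander: wooden offcut 50 x 72 x 20 mm, right of the selector. Origin under its centre.
- pliers_blue: Bystander: pliers lying flat, 54 x 170 x 15 mm, farther left. Origin under its centre.
- screwdriver_yellow: Bystander: short screwdriver lying flat, 160 mm long, 25 mm thick, farther right. Origin under its centre.
- offcut_f: Bystander: small dark wooden offcut, 50 x 38 x 12 mm, near right. Origin under its centre.

How it is judged:
On the way, in this order (a step that is already met when the one before it is completed fails the run):
1. the lever is brought forward into neutral, on the left (value of joint shift_fore between -0.12 and 0.12 rad and value of joint shift_cross below -0.1 rad).
2. the lever is across to the right in neutral (value of joint shift_fore between -0.12 and 0.12 rad and value of joint shift_cross above 0.15 rad).
At the end, for the whole second after the job is handed in: The lever rests in the third slot (far right): forward angle above 0.21 rad of 0.25, sideways angle above 0.2 rad (value of joint shift_fore above 0.21 rad and value of joint shift_cross above 0.2 rad and velocity of joint shift_fore between -0.05 and 0.05 rad/s); the robot touches nothing.
It fails at once if the lever goes into first (far left) (value of joint shift_fore above 0.15 rad and value of joint shift_cross below 0 rad).
It fails at once if the lever goes into fourth (near right) (value of joint shift_fore below -0.15 rad and value of joint shift_cross above 0 rad).
It fails at once if the lever is gripped or forced (the fingers press on the selector with more than 35 N) (contact force between the fingers and shifter above 35 N).
It fails at once if a bystander is moved more than 2 cm or lifted (distance of any of tape_measure, spanner, offcut_c, pliers_blue, screwdriver_yellow, offcut_f from where it was at the start of the episode above 0.02 m).
It also fails if it takes over 58 s, if anything falls off the work surface, if the arm or the gripper's body presses on something with over 40 N, if the wrist force passes 120 N, or if a joint passes its speed limit or range.

## Robot

A 6-joint arm with a two-finger parallel gripper is mounted at the origin on a cart in front of the work surface, level with it; the furniture and walls round the work are solid. World frame = base frame: x ahead of the robot, y to its left, z up, the work surface at z = 0. Lengths are in m, angles in rad, forces in N, time in s.
With the tool pointing down it reaches from about 0.3 to 0.875 m from the base axis. Payload 6.4 kg.
Tool frame: the origin (TCP) lies at the very end of the fingers, on their centre line; the grasp point (between the pads) lies 19 mm behind it; y points along the fingers, x is the direction in which the jaws open and shut, and the axes are right-handed (so a half turn about y gives the same grasp; the last joint's range is limited). The gripper opens to 85 mm and grips with 20 to 120 N. Pads are 22 mm wide; open, the fingers measure 114 mm over their backs; the gripper's body (76 mm by 85 mm) begins 54 mm behind the grasp point. The pads swing forward as they close: fully open they stand 13 mm farther back than shut.
Start: joints at [1.06, 0.181, 1.607, -0, 1.354, -0.206], TCP at [0.173, 0.549, 0.231] pointing down, gripper open.
Joint ranges: [-2.99, 2.99], [-0.89, 2.07], [0.3, 2.58], [-1.14, 4.28], [0, 2.63], [-3.12, 3.12]. Speed limits (rad/s): [2.57, 2.57, 3.01, 3.14, 3.14, 3.14].

## Interface

Orientations are given as a rotation vector (axis times angle).
In Python, from plant import r, get_image, camera_params gives the robot as it stands.
- The arm moves only by the tool apply_moves, never from a script. Its argument "motion" is text: rows parted by semicolons, each of 6 numbers parted by spaces: the shift along the tool's x, y, z in mm, then the turn, a rotation vector about the tool's x, y, z in rad. A call has 1 to 5 rows; each row shifts and turns the pose as measured when the row begins, along the tool's axes as they then stand; what a row does not reach is not made up. A row lasts 1/12 s, in which the tool goes at most 41.7 mm and 7.16 degrees, less where a joint would pass 70% of its speed; a pose out of reach is approached as far as the arm can. A call with a gripper value outside its range is refused whole. "hand" is the opening, from 0 (shut) to 1 (fully open), set as the call begins (left out, the last holds). The fingers move at their own pace and stop on an object; "newtons" is the grip in N (left out, the last holds). Time passes only in rows, so rows that do not move let the fingers close. It gives the time, the measured TCP pose, the force and the opening at its end, in the units of the state.
- r.get_obs(): the state, without advancing time (a new reading comes with each control period).
- get_image(name): name is "side" or "top"; returns (picture, depth): 400x640x3 uint8, blue, green, red; 400x640 float32, m along the optical axis (not along the pixel's ray), 0 where there is no reading.
- camera_params(name): a dict with "fov_y" (degrees; the focal length in pixels is half the picture's height over the tangent of half this angle, whatever the lens; pixels are square), "cx", "cy" (the principal point, pixels), "extrinsics" (4x4, takes a point from camera to world coordinates). Camera axes: x right, y up, looking along -z (the intrinsics and any distortion apply to the point x, -y, -z); pixel columns grow to the right and rows downward; lengths in m; the calibration is good to about 2 mm. A picture is of the moment at which its call begins. camera_params takes no time and is no camera call.
- r.hand_in(): hands the job in, once; it reports no verdict.
The state is a dict: "time_s": time; "joint_positions": joint angles; "joint_vel": joint speeds; "joint_torque": joint torques, N m; "eef_pos": TCP position; "tool_rot": TCP orientation; "ft_force": force on the tool from outside, world axes, zero at the start; "moment": the same for the moment, N m; "opening": finger opening in m.
Only numpy, scipy, OpenCV 4.12 (cv2) and the standard library are available. Lean on these libraries where they do the work, as an engineer would, in place of code of your own. Each camera call takes 0.05 s, during which the arm holds its last target.

## Working session

There is one attempt and no reset: what is moved stays moved. The work goes in short steps, Python scripts to look and compute and a tool call to move; the robot and the scene stay as the last step left them, time stands still between calls to the robot, and variables do not carry over. Pictures are saved under pics/ and viewed, and the job is handed in when it is done.

Besides the shell and the picture viewer there is one more tool, called after ">>>" as name(argument=value, ...) on one line, values as JSON. apply_moves: Moves the arm, as the interface text tells. Its arguments: {"type":"object","properties":{"motion":{"type":"string"},"hand":{"type":"number"},"newtons":{"type":"number"}},"required":["motion"]}

```bash
mkdir -p pics; ls; python3 - <<'E'
from plant import r,get_image,camera_params
import cv2,numpy as np
for n in("side","top"):
    im,d=get_image(n);cv2.imwrite(f"pics/{n}0.png",im);np.save(f"pics/{n}0.npy",d)
    p=camera_params(n);print(n,p)
print(r.get_obs())
E
```

```text
pics
side {'fov_y': 50.25764894797505, 'cx': 316.61808860469745, 'cy': 206.5502388444859, 'extrinsics': array([[ 0.89424073,  0.23845161, -0.37878007, -0.01785369],
       [-0.44739018,  0.45114721, -0.77220996, -0.97322073],
       [-0.01324914,  0.86000408,  0.51011513,  0.81065358],
       [ 0.        ,  0.        ,  0.        ,  1.        ]])}
top {'fov_y': 56.5595091478426, 'cx': 319.0870058423576, 'cy': 201.06710816378737, 'extrinsics': array([[-0.01522628,  0.99362749, -0.11168063,  0.34642366],
       [-0.9998777 , -0.01552975, -0.00184788,  0.0500258 ],
       [-0.00357047,  0.11163884,  0.99374243,  1.2877324 ],
       [ 0.        ,  0.        ,  0.        ,  1.        ]])}
{'time_s': 0.1, 'joint_positions': array([ 1.05967611e+00,  1.81479934e-01,  1.60789043e+00,  7.11028312e-06,
        1.35380177e+00, -2.06279577e-01]), 'joint_vel': array([ 0.00153428, -0.00302845, -0.00203294,  0.00059971,  0.0019532 ,
        0.00024354]), 'joint_torque': array([ 6.31867533e-04, -4.45874870e+01, -3.52242136e+01, -2.59186809e-04,
        4.09168322e-03, -1.86587607e-05]), 'eef_pos': array([0.17230695, 0.54806359, 0.23047533]), 'tool_rot': array([-1.33879314, -0.98066176,  0.98305309]), 'ft_force': array([-0.61799959, -0.92088639, -0.06239713]), 'moment': array([-0.03637501,  0.03090964,  0.04880039]), 'opening': 0.08522997712193116}
```

View pics/side0.png

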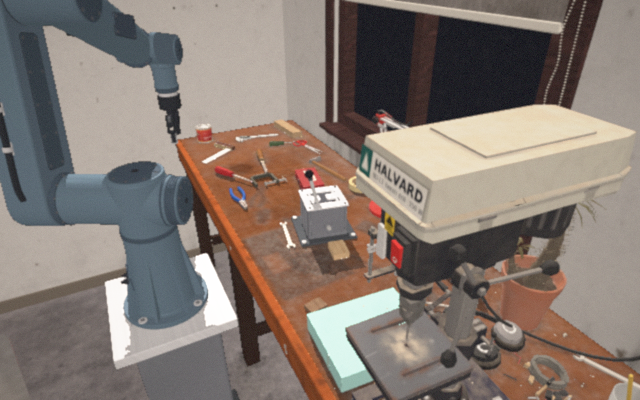

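View pics/top0.png

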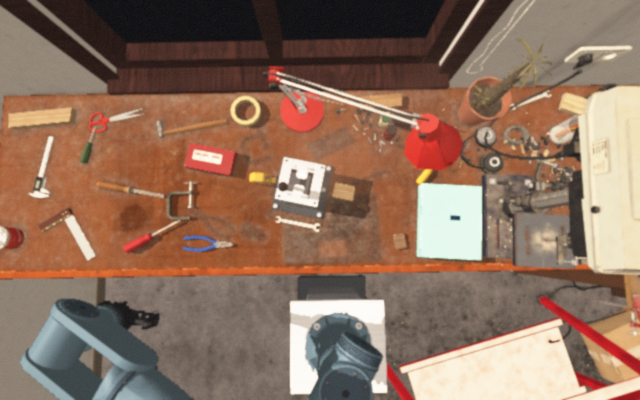

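The overview shows the selector at about (303,185) in the top view and (323,210) in the side view. I'll zoom in and measure the plate and knob.

```bash
cat > h.py <<'E'
import numpy as np,cv2
from plant import camera_params
def ray(n,u,v):
    p=camera_params(n);f=200/np.tan(np.radians(p['fov_y']/2));E=p['extrinsics']
    d=E[:3,:3]@np.array([(u-p['cx'])/f,-(v-p['cy'])/f,-1]);return E[:3,3],d
def onz(n,u,v,z):
    o,d=ray(n,u,v);return o+d*(z-o[2])/d[2]
def proj(n,P):
    p=camera_params(n);f=200/np.tan(np.radians(p['fov_y']/2));E=p['extrinsics']
    c=E[:3,:3].T@(np.array(P)-E[:3,3]);return p['cx']+f*c[0]/-c[2],p['cy']-f*c[1]/-c[2]
def tri(u1,v1,u2,v2):
    o1,d1=ray('side',u1,v1);o2,d2=ray('top',u2,v2)
    d1/=np.linalg.norm(d1);d2/=np.linalg.norm(d2)
    A=np.stack([d1,-d2],1);s=np.linalg.lstsq(A,o2-o1,rcond=None)[0]
    a=o1+s[0]*d1;b=o2+s[1]*d2;return (a+b)/2,np.linalg.norm(a-b)
E
python3 - <<'E'
import cv2,numpy as np
from h import *
a=cv2.imread('pics/top0.png');b=cv2.imread('pics/side0.png')
ca=a[145:240,255:360];cb=b[155:250,285:365]
cv2.imwrite('pics/ct.png',cv2.resize(ca,None,fx=6,fy=6,interpolation=cv2.INTER_CUBIC))
cv2.imwrite('pics/cs.png',cv2.resize(cb,None,fx=6,fy=6,interpolation=cv2.INTER_CUBIC))
h=cv2.cvtColor(a,cv2.COLOR_BGR2HSV)
m=((h[...,1]<50)&(h[...,2]>150)).astype(np.uint8);k=np.zeros_like(m);k[145:235,262:340]=1;m*=k
m=cv2.morphologyEx(m,cv2.MORPH_CLOSE,np.ones((9,9)))
c=max(cv2.findContours(m,0,2)[0],key=cv2.contourArea);R=cv2.minAreaRect(c);print(R)
B=cv2.boxPoints(R);print(np.array([onz('top',*q,.123) for q in B]).round(4),onz('top',*R[0],.123))
E
```

```text
((299.88458251953125, 193.57691955566406), (49.81349563598633, 66.67947387695312), 11.309932708740234)
[[0.4157 0.2104 0.123 ]
 [0.6242 0.1686 0.123 ]
 [0.5899 0.013  0.123 ]
 [0.3828 0.0577 0.123 ]] [0.50208839 0.11251181 0.123     ]
```

View pics/ct.png

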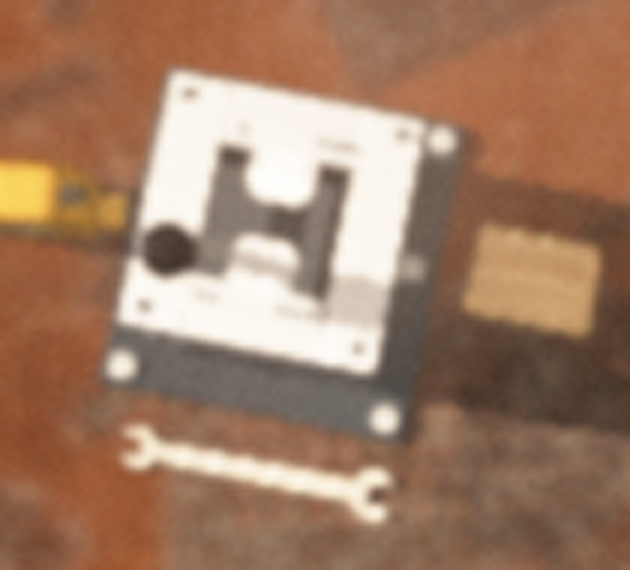

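View pics/cs.png

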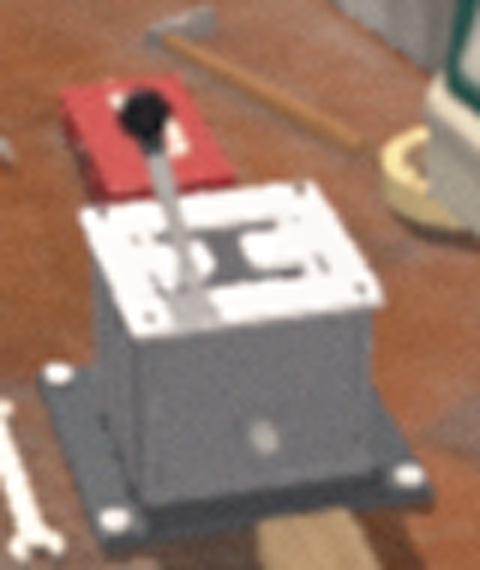

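The crops show the plate corners in the top crop at (175,72), (422,122), (376,373) and (120,325). The knob is at (170,248) in the top crop and (146,115) in the side crop. The mask had merged the plate with the spanner, so I'm using the corners instead.

```bash
python3 - <<'E'
from h import *
C=[(175,72),(422,122),(376,373),(120,325)]
P=np.array([onz('top',255+u/6-.4,145+v/6-.4,.123) for u,v in C]);print(P.round(4))
S=[(82,210),(318,183),(383,303),(135,338)]
Q=np.array([onz('side',285+u/6-.4,155+v/6-.4,.123) for u,v in S]);print(Q.round(4))
c=P.mean(0);print('c',c,Q.mean(0))
f=((P[0]+P[1])-(P[2]+P[3]));l=((P[0]+P[3])-(P[1]+P[2]))
f2=((Q[0]+Q[1])-(Q[2]+Q[3]));l2=((Q[0]+Q[3])-(Q[1]+Q[2]))
print(np.linalg.norm(f)/2,np.linalg.norm(l)/2,np.arctan2(f[1],f[0]),np.arctan2(-l[0],l[1]))
k,e=tri(285+146/6-.4,155+115/6-.4,255+170/6-.4,145+248/6-.4);print('knob',k,e)
print(onz('top',255+170/6-.4,145+248/6-.4,.189))
for y in (np.arctan2(f[1],f[0]),np.arctan2(-l[0],l[1])):
  R=np.array([[np.cos(y),np.sin(y)],[-np.sin(y),np.cos(y)]]);print(R@(k-c)[:2])
  print(R@(onz('top',255+170/6-.4,145+248/6-.4,.189)-c)[:2])
from plant import r
from scipy.spatial.transform import Rotation as T
o=r.get_obs();print(T.from_rotvec(o['tool_rot']).as_matrix().round(3))
# base plate nuts/others
for n,q in dict(spanner=(260,470),offc=(530,280),tape=(100,190),nutR=(441,140),nutN=(385,420),nutL=(120,365)).items(): print(n,onz('top',255+q[0]/6,145+q[1]/6,.01 ).round(3))
E
```

```text
[[0.6221 0.1629 0.123 ]
 [0.5929 0.0318 0.123 ]
 [0.4594 0.0582 0.123 ]
 [0.4868 0.1925 0.123 ]]
[[0.4881 0.1977 0.123 ]
 [0.6217 0.1636 0.123 ]
 [0.5861 0.0286 0.123 ]
 [0.4546 0.0577 0.123 ]]
c [0.54030328 0.11134604 0.123     ] [0.53762693 0.11189807 0.123     ]
0.13730676942659573 0.13569316283737307 -0.20524164593470653 -0.21034078796721747
knob [0.51429647 0.15978843 0.19349903] 0.004495348944889437
[0.51710404 0.15942136 0.189     ]
[-0.03533371  0.04212539]
[-0.03251026  0.04233821]
[-0.03554806  0.04194467]
[-0.03272573  0.04217189]
[[ 0.3   -0.001 -0.954]
 [ 0.954 -0.001  0.3  ]
 [-0.002 -1.     0.   ]]
spanner [0.414 0.125 0.01 ]
offc [ 0.522 -0.032  0.01 ]
tape [0.578 0.216 0.01 ]
nutR [0.605 0.018 0.01 ]
nutN [0.442 0.053 0.01 ]
nutL [0.476 0.205 0.01 ]
```

Selector centre is about (0.539, 0.1115), yaw about -0.208 rad, and the knob is at about (-34, +42) mm in the selector frame. I'll shut the fingers, align the tool with the selector (tool x = left, y = down, z = back) and come in to the near side of the knob.

>>> apply_moves(motion="0 0 0 0 -0.097 0; -25 0 -29 0 0 0; -25 0 -29 0 0 0; -25 0 -29 0 0 0; -25 0 -29 0 0 0", hand=0, newtons=40)

```text
time_s: 0.52
eef_pos: [0.2627, 0.4266, 0.2274]
tool_rot: [-1.293, -1.063, 1.072]
ft_force: [0.5, -0.0, 0.2]
opening: 0.0257
```

```bash
cat > st.py <<'E'
import numpy as np
from plant import r
from scipy.spatial.transform import Rotation as T
c=np.array([.539,.1115]);y=-.208
def st():
    o=r.get_obs();R=T.from_rotvec(o['tool_rot']).as_matrix();d=o['eef_pos'][:2]-c
    M=np.array([[np.cos(y),np.sin(y)],[-np.sin(y),np.cos(y)]])
    print('t',round(o['time_s'],2),'fwd/left/z mm',(M@d*1e3).round(1),(o['eef_pos'][2]*1e3).round(1),'head err',round(np.arctan2(R[1,0],R[0,0])-(np.pi/2+y),3),'down',R[:,1].round(3),'F fl',(M@o['ft_force'][:2]).round(1),o['ft_force'][2].round(1),'op',round(o['opening'],4))
if __name__=='__main__': st()
E
python3 st.py
```

```text
t 0.52 fwd/left/z mm [-335.4  251.3] 227.4 head err 0.017 down [-0.005 -0.003 -1.   ] F fl [0.5 0.1] 0.2 op 0.0257
```

>>> apply_moves(motion="-26 0 -29 0 0 0; -26 0 -29 0 0 0; -26 0 -29 0 0 0; -26 0 -29 0 0 0; -26 0 -29 0 0 0")

```text
time_s: 0.93
eef_pos: [0.3826, 0.2633, 0.2258]
tool_rot: [-1.291, -1.063, 1.076]
ft_force: [1.1, 0.0, 0.1]
opening: 0.0003
```

```bash
python3 st.py
```

```text
t 0.93 fwd/left/z mm [-184.4  116.2] 225.8 head err 0.02 down [-0.007 -0.004 -1.   ] F fl [1.1 0.3] 0.1 op 0.0003
```

>>> apply_moves(motion="-26 0 -26 0 0.02 0; -26 0 -26 0 0 0; -20 10 -24 0 0 0; 0 24 0 0 0 0; 0 18 0 0 0 0")

```text
time_s: 1.35
eef_pos: [0.4515, 0.1656, 0.1761]
tool_rot: [-1.311, -1.048, 1.048]
ft_force: [-1.7, 0.6, 0.4]
opening: 0.0
```

```bash
python3 st.py; python3 - <<'E'
from plant import get_image
import cv2
a,_=get_image('top');b,_=get_image('side')
x=cv2.resize(a[145:240,240:340],None,fx=5,fy=5,interpolation=2);y=cv2.resize(b[145:240,280:340],None,fx=5,fy=5,interpolation=2)
cv2.imwrite('pics/p1.png',cv2.hconcat([x,y]))
E
```

```text
t 1.35 fwd/left/z mm [-96.8  34.9] 176.1 head err -0.01 down [ 0.004 -0.005 -1.   ] F fl [-1.8  0.2] 0.4 op 0.0
```

View pics/p1.png

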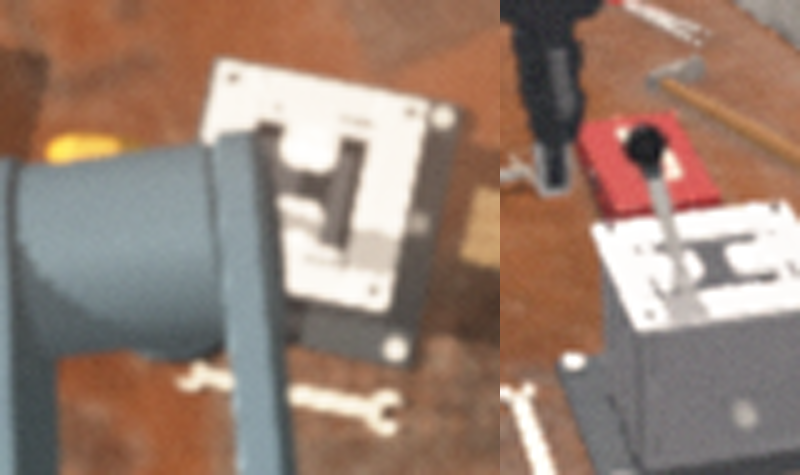

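The side view shows the closed fingertips (550,180) behind the knob (645,147) and clear of it. I'll centre on the knob, go down slightly and begin the forward push.

>>> apply_moves(motion="8 7 0 0 -0.01 0; 0 0 -12 0 0 0; 0 0 -8 0 0 0; 0 0 -5 0 0 0; 0 0 -5 0 0 0")

```text
time_s: 1.87
eef_pos: [0.4808, 0.1719, 0.1687]
tool_rot: [-1.3, -1.057, 1.064]
ft_force: [0.1, 0.3, 0.3]
opening: 0.0002
```

```bash
python3 st.py
```

```text
t 1.87 fwd/left/z mm [-69.4  47. ] 168.7 head err 0.007 down [-0.001 -0.004 -1.   ] F fl [0.1 0.3] 0.3 op 0.0002
```

>>> apply_moves(motion="-4 0 -4 0 0 0; 0 0 -4 0 0 0; 0 0 -4 0 0 0; 0 0 -4 0 0 0; 0 0 -4 0 0 0")

```text
time_s: 2.28
eef_pos: [0.5007, 0.1648, 0.17]
tool_rot: [-1.298, -1.059, 1.065]
ft_force: [-2.7, 0.4, 1.7]
opening: 0.0
```

```bash
python3 st.py; cat > pic.py <<'E'
import sys,cv2
from plant import get_image
n=sys.argv[1];a,_=get_image('top');b,_=get_image('side')
x=cv2.resize(a[145:240,240:340],None,fx=5,fy=5,interpolation=2);y=cv2.resize(b[145:240,285:345],None,fx=5,fy=5,interpolation=2)
cv2.imwrite(f'pics/{n}.png',cv2.hconcat([x,y]))
E
python3 pic.py p2
```

```text
t 2.28 fwd/left/z mm [-48.5  44.3] 170.0 head err 0.009 down [-0.002 -0.003 -1.   ] F fl [-2.7 -0.1] 1.7 op 0.0
```

View pics/p2.png

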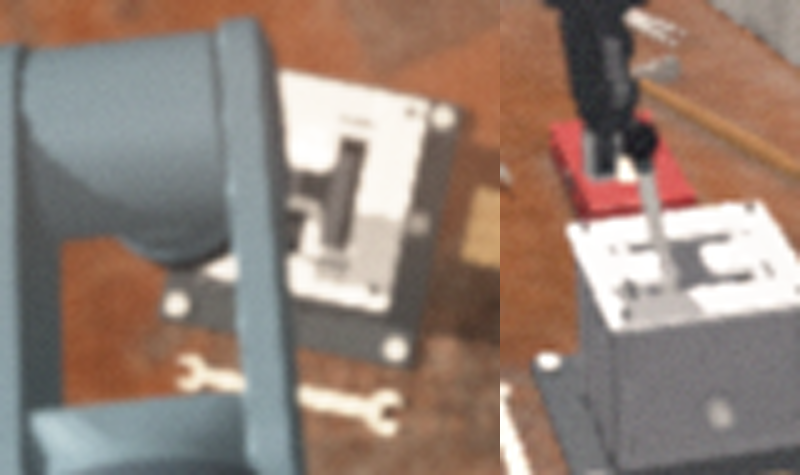

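The fingers are touching the knob with about 2.7 N, and the knob (640,138) has started forward. I'll add a knob-angle estimate that casts the side-view ray onto the 178 mm sphere about the pivot.

```bash
cat >> h.py <<'E'
def knob(n,u,v,c=(.539,.1115),y=-.208):
    o,d=ray(n,u,v);d=d/np.linalg.norm(d);p=o-np.array([c[0],c[1],.022])
    b=p@d;q=p@p-.178**2;D=b*b-q
    s=-b-np.sqrt(max(D,0));X=p+s*d
    M=np.array([[np.cos(y),np.sin(y)],[-np.sin(y),np.cos(y)]]);f,l=M@X[:2]
    return 'fwd,left mm',(f*1e3).round(1),(l*1e3).round(1),'fore,cross',np.arcsin(f/.178).round(3),-np.arcsin(l/.178).round(3)
E
python3 - <<'E'
from h import *
print(knob('side',285+146/6-.4,155+115/6-.4),knob('top',255+170/6-.4,145+248/6-.4))
print(knob('side',285+140/5-.4,145+138/5-.4))
E
```

```text
('fwd,left mm', np.float64(-34.4), np.float64(50.7), 'fore,cross', np.float64(-0.195), np.float64(-0.289)) ('fwd,left mm', np.float64(-31.7), np.float64(42.0), 'fore,cross', np.float64(-0.179), np.float64(-0.238))
('fwd,left mm', np.float64(-19.6), np.float64(60.1), 'fore,cross', np.float64(-0.111), np.float64(-0.345))
```

>>> apply_moves(motion="0 0 -4 0 0 0; 0 0 -4 0 0 0; 0 0 -4 0 0 0; 0 0 -4 0 0 0")

```text
time_s: 2.72
eef_pos: [0.517, 0.1615, 0.1698]
tool_rot: [-1.297, -1.059, 1.065]
ft_force: [-1.6, 0.3, 1.5]
opening: 0.0005
```

```bash
python3 st.py;python3 pic.py p3
```

```text
t 2.72 fwd/left/z mm [-31.9  44.4] 169.8 head err 0.01 down [-0.003 -0.003 -1.   ] F fl [-1.6 -0. ] 1.5 op 0.0005
```

View pics/p3.png

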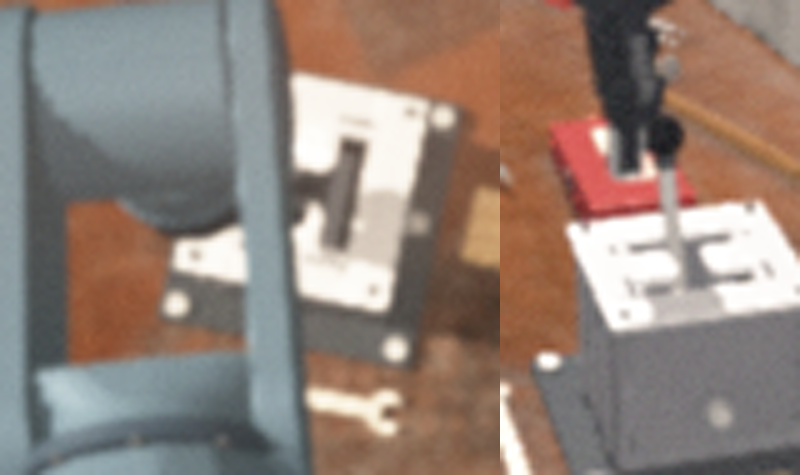

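```bash
cat >> h.py <<'E'
def onleft(n,u,v,L,c=(.539,.1115),y=-.208):
    o,d=ray(n,u,v);l=np.array([-np.sin(y),np.cos(y),0]);f=np.array([np.cos(y),np.sin(y),0]);C=np.array([*c,0])
    X=o+d*(L-(o-C)@l)/(d@l);return ((X-C)@f*1e3).round(1),(X[2]*1e3).round(1)
def onfwd(n,u,v,F,c=(.539,.1115),y=-.208):
    o,d=ray(n,u,v);l=np.array([-np.sin(y),np.cos(y),0]);f=np.array([np.cos(y),np.sin(y),0]);C=np.array([*c,0])
    X=o+d*(F-(o-C)@f)/(d@f);return ((X-C)@l*1e3).round(1),(X[2]*1e3).round(1)
E
python3 - <<'E'
from h import *
print(onleft('side',285+146/6-.4,155+115/6-.4,.043))
print(onleft('side',285+140/5-.4,145+138/5-.4,.043))
print(onleft('side',285+166/5-.4,145+133/5-.4,.043))
E
```

```text
(np.float64(-36.2), np.float64(193.0))
(np.float64(-23.8), np.float64(197.0))
(np.float64(-6.2), np.float64(198.2))
```

The knob now stands about 6 mm short of mid neutral, so I'll push 6 mm more and then back off.

>>> apply_moves(motion="0 0 -4 0 0 0; 0 0 -3 0 0 0; 0 0 0 0 0 0")

```text
time_s: 3.07
eef_pos: [0.5248, 0.1599, 0.1696]
tool_rot: [-1.298, -1.058, 1.065]
ft_force: [-1.8, 0.8, 1.0]
opening: -0.0001
```

```bash
python3 st.py;python3 pic.py p4
```

```text
t 3.07 fwd/left/z mm [-23.8  44.4] 169.6 head err 0.009 down [-0.002 -0.003 -1.   ] F fl [-1.9  0.4] 1.0 op -0.0001
```

View pics/p4.png

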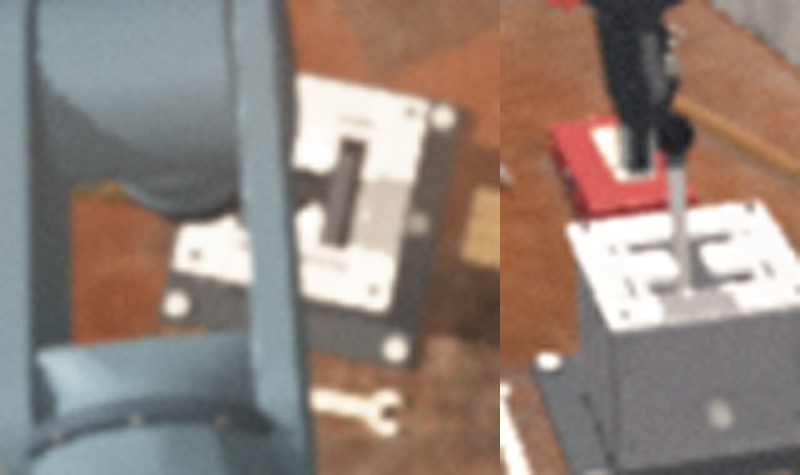

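The knob (677,132) stands at about mid neutral, still on the left. Now I'll back off, go round to its left side and line up level with it.

>>> apply_moves(motion="0 0 12 0 -0.009 0; 10 0 14 0 0 0; 20 0 0 0 0 0; 16 0 0 0 0 0; 0 0 -10 0 0 0")

```text
time_s: 3.58
eef_pos: [0.5172, 0.2086, 0.1694]
tool_rot: [-1.297, -1.065, 1.069]
ft_force: [-0.1, 0.7, -0.0]
opening: 0.0001
```

```bash
python3 st.py
```

```text
t 3.58 fwd/left/z mm [-41.4  90.5] 169.4 head err 0.016 down [ 0.    -0.004 -1.   ] F fl [-0.2  0.6] -0.0 op 0.0001
```

>>> apply_moves(motion="0 0 -14 0 0.016 0; 0 0 -14 0 0 0; 0 0 -10 0 0 0; 0 0 0 0 0 0")

```text
time_s: 3.92
eef_pos: [0.5589, 0.1999, 0.1699]
tool_rot: [-1.307, -1.057, 1.058]
ft_force: [-0.2, -0.3, 0.1]
opening: 0.0002
```

```bash
python3 st.py;python3 pic.py p5
```

```text
t 3.92 fwd/left/z mm [ 1.2 90.6] 169.9 head err 0.002 down [ 0.004 -0.006 -1.   ] F fl [-0.1 -0.3] 0.1 op 0.0002
```

View pics/p5.png

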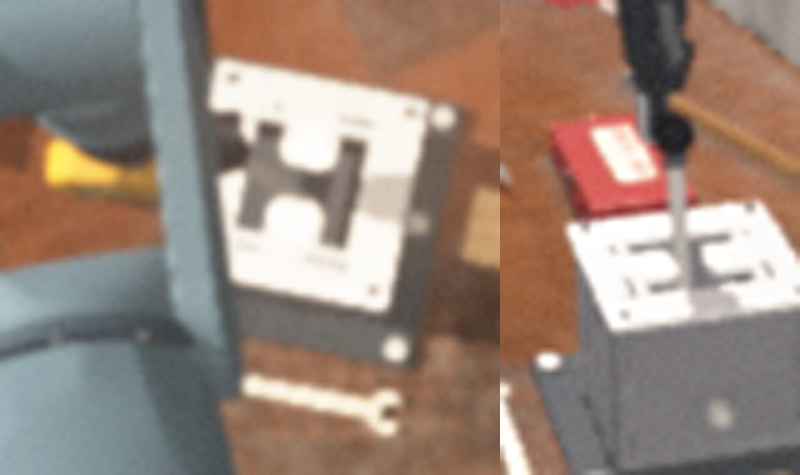

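The fingers now hang just left of the knob (677,132), level with it in the fore direction. I'll push right.

>>> apply_moves(motion="-6 0 0 0 0 0; -5 0 0 0 0 0; -5 0 0 0 0 0; -5 0 0 0 0 0; -5 0 0 0 0 0")

```text
time_s: 4.43
eef_pos: [0.5497, 0.1738, 0.17]
tool_rot: [-1.304, -1.058, 1.059]
ft_force: [0.1, 1.7, 1.7]
opening: -0.0004
```

```bash
python3 st.py;python3 pic.py p6
```

```text
t 4.43 fwd/left/z mm [-2.4 63.2] 170.0 head err 0.004 down [ 0.003 -0.004 -1.   ] F fl [-0.2  1.7] 1.7 op -0.0004
```

View pics/p6.png

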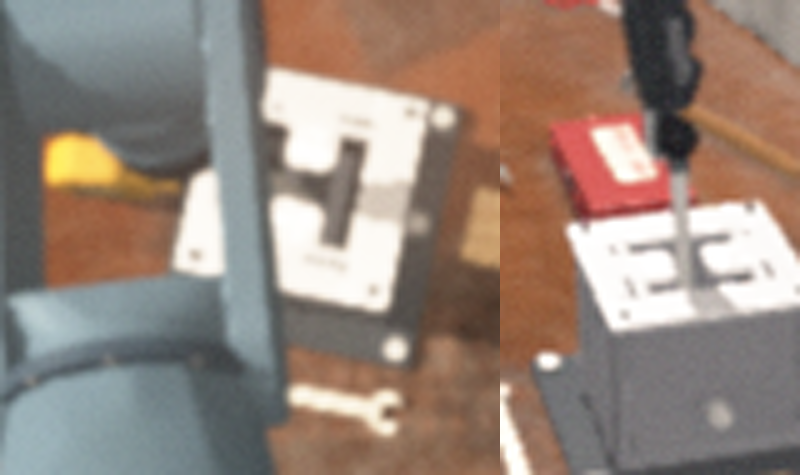

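Contact is about 1.7 N and the knob has begun to move right. I'll continue.

>>> apply_moves(motion="-5 0 -1 0 0 0; -5 0 -1 0 0 0; -5 0 -1 0 0 0; -5 0 0 0 0 0; -5 0 0 0 0 0")

```text
time_s: 4.95
eef_pos: [0.5474, 0.1475, 0.1711]
tool_rot: [-1.303, -1.059, 1.058]
ft_force: [-0.2, 2.2, 2.7]
opening: 0.0
```

```bash
python3 st.py;python3 pic.py p7
```

```text
t 4.95 fwd/left/z mm [ 0.8 36.9] 171.1 head err 0.004 down [ 0.003 -0.003 -1.   ] F fl [-0.7  2.1] 2.7 op 0.0
```

View pics/p7.png

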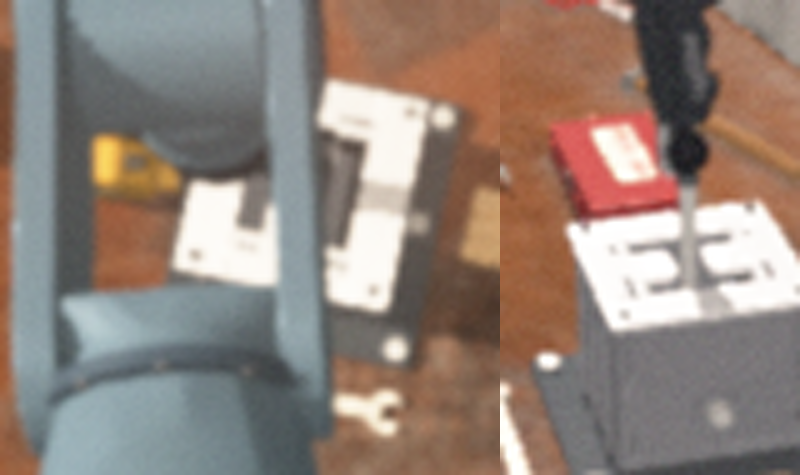

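```bash
python3 - <<'E'
from h import *
for q in [(177,132),(178,136),(187,151)]: print(onfwd('side',285+q[0]/5-.4,145+q[1]/5-.4,0.0), onfwd('side',285+q[0]/5-.4,145+q[1]/5-.4,0.003))
print(proj('side',(.539,.1115,.200)))
E
```

```text
(np.float64(38.4), np.float64(200.3)) (np.float64(49.7), np.float64(194.6))
(np.float64(35.9), np.float64(198.5)) (np.float64(47.3), np.float64(192.8))
(np.float64(13.7), np.float64(198.2)) (np.float64(24.8), np.float64(192.5))
(np.float64(323.1261257285506), np.float64(176.14368122600132))
```

>>> apply_moves(motion="-5 0 0 0 0 0; -5 0 0 0 0 0; -5 0 0 0 0 0; -5 0 0 0 0 0")

```text
time_s: 5.38
eef_pos: [0.543, 0.1261, 0.1708]
tool_rot: [-1.304, -1.058, 1.059]
ft_force: [0.5, 2.0, 2.0]
opening: 0.0001
```

```bash
python3 st.py;python3 pic.py p8
```

```text
t 5.38 fwd/left/z mm [ 0.8 15.1] 170.8 head err 0.004 down [ 0.003 -0.004 -1.   ] F fl [0.1 2.1] 2.0 op 0.0001
```

View pics/p8.png

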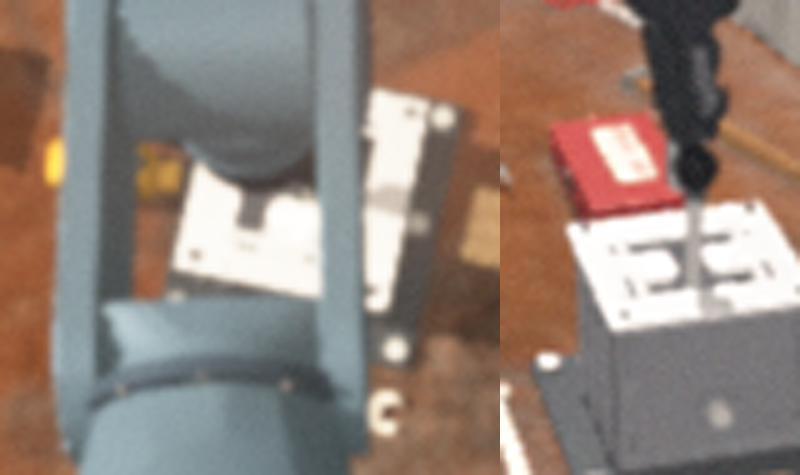

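Moving freely at about 2 N. The knob (695,169) is just past the middle, so I'll keep going.

>>> apply_moves(motion="-5 0 0 0 0 0; -5 0 0 0 0 0; -5 0 0 0 0 0; -5 0 0 0 0 0; -5 0 0 0 0 0")

```text
time_s: 5.9
eef_pos: [0.5365, 0.0996, 0.1692]
tool_rot: [-1.302, -1.056, 1.06]
ft_force: [0.3, 2.0, -1.6]
opening: -0.0
```

```bash
python3 st.py;python3 pic.py p9
```

```text
t 5.9 fwd/left/z mm [ -0.  -12.2] 169.2 head err 0.004 down [ 0.    -0.004 -1.   ] F fl [-0.1  2. ] -1.6 op -0.0
```

View pics/p9.png

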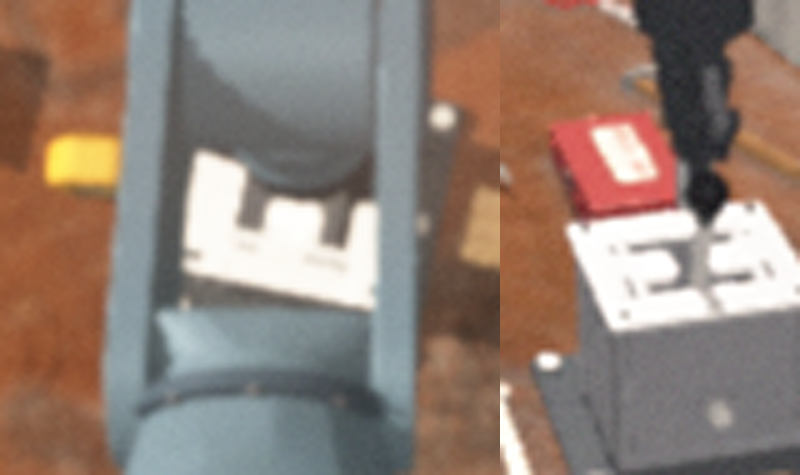

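The knob (707,197) is well to the right. I'll finish the crossing in smaller steps, watching for the stop.

>>> apply_moves(motion="-3 0 0 0 0 0; -3 0 0 0 0 0")

```text
time_s: 6.17
eef_pos: [0.5352, 0.0942, 0.1689]
tool_rot: [-1.301, -1.056, 1.057]
ft_force: [3.1, 9.9, -4.3]
opening: 0.0003
```

```bash
python3 st.py; python3 - <<'E'
from h import *
c=np.array([.539,.1115]);y=-.208
f=np.array([np.cos(y),np.sin(y)]);l=np.array([-f[1],f[0]])
for F,L,z in [(0,-.036,.197),(0,-.04,.196),(0,-.044,.194),(.005,-.044,.194),(-.005,-.044,.194)]:
  u,v=proj('side',(*(c+F*f+L*l),z));print(F,L,round((u-285+.4)*5+500),round((v-145+.4)*5))
E
```

```text
t 6.17 fwd/left/z mm [ -0.1 -17.7] 168.9 head err 0.003 down [ 0.    -0.001 -1.   ] F fl [ 1.  10.3] -4.3 op 0.0003
0 -0.036 708 187
0 -0.04 710 191
0 -0.044 711 197
0.005 -0.044 719 196
-0.005 -0.044 704 198
```

Force rose to 10 N, so the lever is against the right stop. I'll back off and check before going round to the near side.

>>> apply_moves(motion="6 0 0 0 0 0; 12 0 0 0 0 0; 0 0 18 0 0 0; 0 0 18 0 0 0; 0 0 18 0 0 0")

```text
time_s: 6.58
eef_pos: [0.4884, 0.1237, 0.1695]
tool_rot: [-1.305, -1.056, 1.056]
ft_force: [0.1, 0.6, 0.5]
opening: 0.0005
```

```bash
python3 st.py;python3 pic.py p10
```

```text
t 6.58 fwd/left/z mm [-52.1   1.5] 169.5 head err 0.0 down [ 0.003 -0.004 -1.   ] F fl [-0.1  0.6] 0.5 op 0.0005
```

View pics/p10.png

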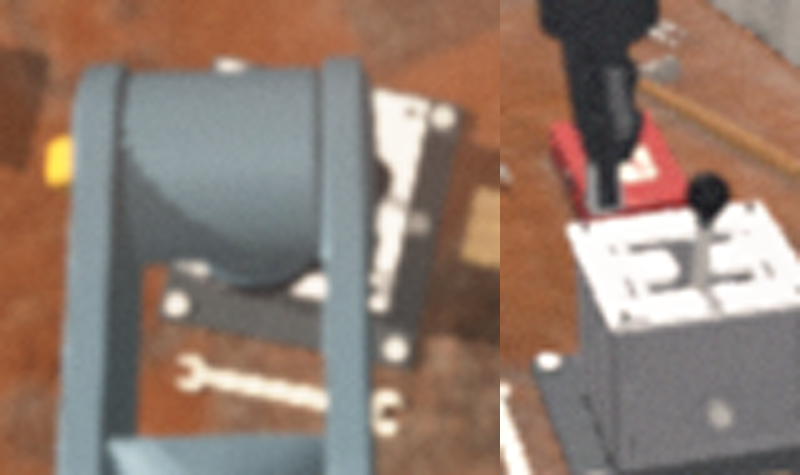

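The knob (708,197) stays fully right in neutral, at about (-2,-44) mm. I'll move behind it and push forward.

>>> apply_moves(motion="-18 0 0 0 0 0; -18 0 0 0 0 0; -10 0 0 0 0 0; 0 0 -8 0 0 0; 0 0 -6 0 0 0")

```text
time_s: 7.1
eef_pos: [0.4938, 0.0768, 0.1714]
tool_rot: [-1.306, -1.061, 1.059]
ft_force: [0.5, 0.0, 0.6]
opening: 0.0
```

```bash
python3 st.py
```

```text
t 7.1 fwd/left/z mm [-37.  -43.3] 171.4 head err 0.006 down [ 0.006 -0.006 -1.   ] F fl [0.5 0.2] 0.6 op 0.0
```

>>> apply_moves(motion="0 3 -5 0 0 0; 0 0 -5 0 0 0; 0 0 -5 0 0 0; 0 0 -5 0 0 0; 0 0 -5 0 0 0")

```text
time_s: 7.52
eef_pos: [0.5218, 0.0725, 0.1677]
tool_rot: [-1.304, -1.059, 1.061]
ft_force: [-3.0, -0.6, 1.9]
opening: 0.0
```

```bash
python3 st.py;python3 pic.py p11
```

```text
t 7.52 fwd/left/z mm [ -8.7 -41.7] 167.7 head err 0.006 down [ 0.003 -0.005 -1.   ] F fl [-2.8 -1.3] 1.9 op 0.0
```

View pics/p11.png

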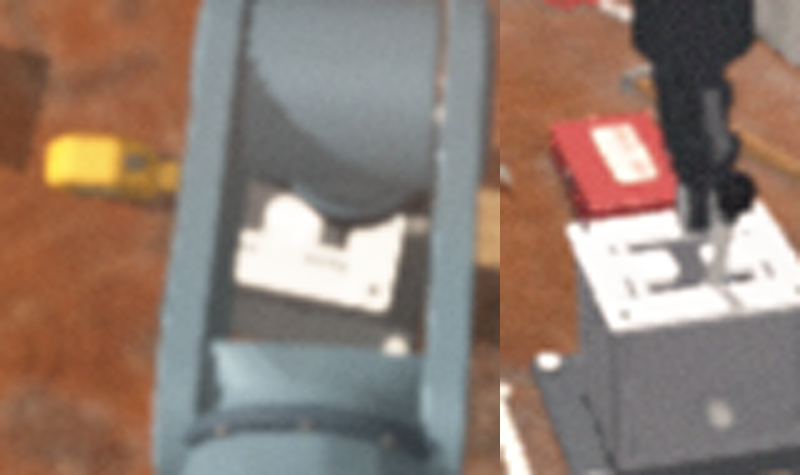

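The knob (736,192) is going forward in the right-hand slot with about 3 N. I'll continue.

>>> apply_moves(motion="0 0 -5 0 0 0; 0 0 -5 0 0 0; 0 0 -5 0 0 0; 0 0 -4 0 0 0")

```text
time_s: 7.95
eef_pos: [0.5405, 0.0689, 0.1667]
tool_rot: [-1.302, -1.058, 1.062]
ft_force: [-3.3, 0.8, -1.2]
opening: 0.0001
```

```bash
python3 st.py
```

```text
t 7.95 fwd/left/z mm [ 10.3 -41.4] 166.7 head err 0.006 down [ 0.    -0.005 -1.   ] F fl [-3.4  0.1] -1.2 op 0.0001
```

>>> apply_moves(motion="0 0 -3 0 0 0; 0 0 -3 0 0 0; 0 0 -3 0 0 0")

```text
time_s: 8.2
eef_pos: [0.549, 0.0673, 0.1654]
tool_rot: [-1.299, -1.055, 1.064]
ft_force: [-7.9, 0.8, 0.1]
opening: -0.0002
```

```bash
python3 st.py
```

```text
t 8.2 fwd/left/z mm [ 18.9 -41.2] 165.4 head err 0.006 down [-0.004 -0.004 -1.   ] F fl [-7.8 -0.8] 0.1 op -0.0002
```

Force is climbing to about 8 N, so the stop has been reached. One more small nudge to confirm, then back off and clear the view.

>>> apply_moves(motion="0 0 -2 0 0 0; 0 0 0 0 0 0")

```text
time_s: 8.37
eef_pos: [0.5498, 0.0672, 0.1652]
tool_rot: [-1.295, -1.052, 1.066]
ft_force: [-5.8, -0.5, 3.8]
opening: 0.0002
```

```bash
python3 st.py
```

```text
t 8.37 fwd/left/z mm [ 19.8 -41.1] 165.2 head err 0.006 down [-0.008 -0.003 -1.   ] F fl [-5.6 -1.7] 3.8 op 0.0002
```

>>> apply_moves(motion="0 0 5 0 0 0; 0 0 20 0 0 0; 0 0 30 0 0 0; 0 -15 30 0 0 0; 0 -30 20 0 0 0")

```text
time_s: 8.78
eef_pos: [0.4475, 0.0872, 0.2079]
tool_rot: [-1.298, -1.051, 1.063]
ft_force: [0.4, -0.0, 0.3]
opening: -0.0001
```

>>> apply_moves(motion="35 -10 10 0 0 0; 38 0 10 0 0 0; 38 0 10 0 0 0; 38 0 10 0 0 0; 38 0 0 0 0 0")

```text
time_s: 9.2
eef_pos: [0.4511, 0.2804, 0.2299]
tool_rot: [-1.32, -1.064, 1.037]
ft_force: [0.7, -0.4, -0.5]
opening: -0.0004
```

```bash
python3 st.py;python3 - <<'E'
import cv2
from plant import get_image
a,_=get_image('top');b,_=get_image('side')
cv2.imwrite('pics/top9.png',a);cv2.imwrite('pics/side9.png',b)
x=cv2.resize(a[145:255,240:365],None,fx=5,fy=5,interpolation=2)[:475];y=cv2.resize(b[145:240,305:340],None,fx=5,fy=5,interpolation=2)
cv2.imwrite('pics/p12.png',cv2.hconcat([x,y]))
E
```

```text
t 9.2 fwd/left/z mm [-120.9  147.1] 229.9 head err -0.009 down [ 0.023 -0.002 -1.   ] F fl [ 0.8 -0.3] -0.5 op -0.0004
```

View pics/p12.png

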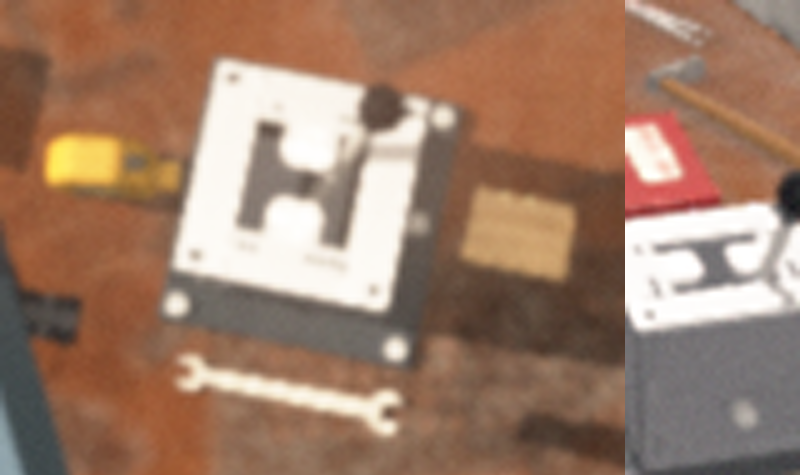

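The knob (381,107) stands over the far right slot, the fingers are clear, and the tools look unmoved. Measuring the angles:

```bash
python3 - <<'E'
from h import *
a=cv2.imread('pics/top9.png')
g=a.max(2)[155:178,300:330];m=(g<75).astype(np.uint8)
n,L,s,ce=cv2.connectedComponentsWithStats(m)
for i in range(1,n):
  if s[i,4]>15:
    u,v=ce[i]+[300,155];print(s[i],u,v,knob('top',u,v))
print(knob('top',240+381/5-.4,145+107/5-.4))
b=cv2.imread('pics/side9.png')
k=tri(305+(793-625)/5-.4,145+195/5-.4,240+381/5-.4,145+107/5-.4);print(k)
E
```

```text
('fwd,left mm', np.float64(47.0), np.float64(-42.4), 'fore,cross', np.float64(0.267), np.float64(0.24))
(array([0.57182866, 0.06215105, 0.1889301 ]), np.float64(0.009192294719818342))
```

>>> apply_moves(motion="0 0 0 0 0 0; 0 0 0 0 0 0; 0 0 0 0 0 0")

```text
time_s: 9.55
eef_pos: [0.4533, 0.2838, 0.2305]
tool_rot: [-1.318, -1.074, 1.039]
ft_force: [0.1, -1.7, -1.1]
opening: -0.0001
```

```bash
python3 -c "
from plant import r
print(r.hand_in())"
```

```text
the job is handed in; nothing more can be done
None
```

The lever is in third, and I handed the job in at about 9.6 s. With closed fingertips I pushed the knob forward to neutral on the left, across to the right stop, then forward to the far stop. The highest force I read was about 10 N.

My last top-view check put the knob at about fore 0.27 rad and cross 0.24 rad. The fore value is slightly above the 0.25 stop, which is within measuring error. The stop was also felt, as the force rose to about 8 N there.

- **Fingers:** in the last pictures they stood clear of everything.
- **Bystanders:** the tape measure, spanner and larger offcut looked unmoved by eye. I did not re-measure them, and did not check the pliers, screwdriver or small dark offcut at the end.
- **Checks that failed or disagreed:** the automatic dark-blob search for the knob found nothing, so that reading uses a hand-picked pixel. The two camera rays for the final knob position missed each other by 9 mm, partly because the knob was cut off at the edge of the side crop.

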